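Mark the softest microscope mount

ROBOT

A 6-joint arm with a two-finger parallel gripper is mounted at the origin on the work surface. World frame = base frame: x ahead of the robot, y to its left, z up, the work surface at z = 0. Lengths are in mm, angles in degrees, forces in N, time in s.
With the tool pointing down it reaches from about 350 to 850 mm from the base axis. Payload 8.1 kg.
Tool frame: the origin (TCP) lies midway between the tips of the shut fingers; the grasp point (between the pads) lies 19 mm behind it; z points along the fingers, y is the line along which they close (so a half turn about z gives the same grasp; the last joint's range is limited). The gripper opens to 85 mm and grips with 20 to 120 N. Pads are 22 mm wide; open, the fingers measure 114 mm over their backs; the gripper's body (76 mm by 85 mm) begins 54 mm behind the grasp point. The pads swing forward as they close: fully open they stand 13 mm farther back than shut.
Start: joints at [72.284, 7.471, 85.268, -0, 87.261, -4.893], TCP at [133.139, 585.046, 231.292] pointing down, gripper open.
Joint ranges: [-169.43, 169.43], [-51.17, 129.36], [1.28, 143.12], [-76.62, 256.62], [0, 156.53], [-152.29, 152.29]. Speed limits (degrees/s): [136.94, 136.94, 159.86, 180, 180, 180].

INTERFACE

Orientations are given as [roll, pitch, yaw] about the fixed x, y, z axes, in that order (R = Rz(yaw) Ry(pitch) Rx(roll)).
In Python, from bench import r gives the robot as it stands. The module is installed in compiled form; this text tells all that it offers.
- The arm moves only by the tool jog_arm, never from a script. Its argument "rows" is a list of rows, each a list of 2 entries, a list of its own where there are three numbers: the shift along the tool's x, y, z in mm, then the turn, a rotation vector about the tool's x, y, z in rad. A call has 1 to 10 rows; each row is the pose to reach, as a shift and turn from the pose commanded when the call began, along the tool's axes at that moment; what a row does not reach only later rows make up. A row lasts 1/10 s, in which the tool goes at most 50 mm and 8.59 degrees, less where a joint would pass 70% of its speed; a pose out of reach is approached as far as the arm can. A call with a gripper value outside its range is refused whole. "grip" is the finger opening in mm, from 0 to 85.4, set as the call begins (left out, the last holds). The fingers move at their own pace and stop on an object; "force" is the grip in N (left out, the last holds). Time passes only in rows, so rows that repeat a pose let the fingers close. It gives the time, the measured TCP pose, the force, the opening and the grip force at its end, in the units of the state.
- r.sense(): the state, without advancing time (a new reading comes with each control period).
- r.snapshot(name): name is "side" or "top" or "wrist"; returns (picture, depth): 400x640x3 uint8, blue, green, red; 400x640 float32, mm along the optical axis (not along the pixel's ray), 0 where there is no reading.
- r.camera_params(name): a dict with "fx", "fy", "cx", "cy" (pixels), "pose" (4x4, takes a point from camera to world coordinates); the wrist camera has in their place "tool_from_camera" (4x4, takes a point from camera to tool coordinates, whose origin is the TCP and whose axes are the flange's). Camera axes: x right, y down, z forward; pixel columns grow to the right and rows downward; lengths in mm; the calibration is good to about 2 mm. A picture is of the moment at which its call begins: read the wrist's pose just before it. camera_params takes no time and is no camera call.
- r.hand_in(): hands the job in; it is judged then, once.
The state is a dict: "time": time; "joint_pos": joint angles; "qd": joint speeds; "joint_efforts": joint torques, N m; "tool_pos": TCP position; "tcp_rot": TCP orientation; "ft_force": force on the tool from outside, world axes, zero at the start; "wrist_torque": the same for the moment, N m; "finger_gap": finger opening in mm; "grip_force": force on a finger pad.
Only numpy, scipy, OpenCV 4.12 (cv2) and the standard library are available. Lean on these libraries where they do the work, as an engineer would, in place of code of your own. Each camera call takes 0.05 s, during which the arm holds its last target. There are 200 camera calls.

TASK

Three spring mounts for the microscope's anti-vibration table stand on the bench. Going from the robot's left to its right, press each round black pad to feel how it gives, then push the orange tag of the softest mount all the way down and leave the other two tags up. Only touch, do not pick up or shift the mounts, and leave the slide boxes and the oil bottle alone.

Things in the scene. Friction and masses are not known exactly. Their poses are not given: they have to be found in the camera images.
- mount_a: one of three anti-vibration mounts that look alike: a loose aluminium base plate 150 x 80 x 20 mm lying on the bench, about 0.9 kg. Origin: centre of the plate's underside; x along its length (the pad is at +x, the tag at -x), z up. Which mount has which spring, and where each stands, changes from run to run.
- pad_a_top (a point): centre of the top of the round, black rubber-faced spring pad of mount_a: 60 mm across, 20 mm thick, top 72 mm above the bench, 35 mm from the plate's centre along its x. It goes straight down by up to 18 mm on a coil spring and comes back when let go
- tag_a_top (a point): centre of the top of the square orange marker tag of mount_a: 30 x 30 mm, 6 mm thick, on a stem above a grey sleeve, top 67 mm above the bench when up, 45 mm from the plate's centre along its -x (80 mm from the pad's centre). It slides straight down by 16 mm until it lies on the sleeve (top then at 51 mm), resists with about 2.5 N of friction, and stays where it is left
- pad_a (a joint): how far the pad of mount_a is pressed down, m: 0 at rest (to 0.2 mm), 0.018 at its stop. 10 mm down the three pads push back with roughly 2 N (softest), 4 N and 8 N (stiffest)
- tag_a (a joint): how far the tag of mount_a is pushed down, m: 0 up, 0.016 fully down
- mount_b: one of three anti-vibration mounts that look alike: a loose aluminium base plate 150 x 80 x 20 mm lying on the bench, about 0.9 kg. Origin: centre of the plate's underside; x along its length (the pad is at +x, the tag at -x), z up. Which mount has which spring, and where each stands, changes from run to run.
- pad_b_top (a point): centre of the top of the round, black rubber-faced spring pad of mount_b: 60 mm across, 20 mm thick, top 72 mm above the bench, 35 mm from the plate's centre along its x. It goes straight down by up to 18 mm on a coil spring and comes back when let go
- tag_b_top (a point): centre of the top of the square orange marker tag of mount_b: 30 x 30 mm, 6 mm thick, on a stem above a grey sleeve, top 67 mm above the bench when up, 45 mm from the plate's centre along its -x (80 mm from the pad's centre). It slides straight down by 16 mm until it lies on the sleeve (top then at 51 mm), resists with about 2.5 N of friction, and stays where it is left
- pad_b (a joint): how far the pad of mount_b is pressed down, m: 0 at rest (to 0.2 mm), 0.018 at its stop. 10 mm down the three pads push back with roughly 2 N (softest), 4 N and 8 N (stiffest)
- tag_b (a joint): how far the tag of mount_b is pushed down, m: 0 up, 0.016 fully down
- mount_c: one of three anti-vibration mounts that look alike: a loose aluminium base plate 150 x 80 x 20 mm lying on the bench, about 0.9 kg. Origin: centre of the plate's underside; x along its length (the pad is at +x, the tag at -x), z up. Which mount has which spring, and where each stands, changes from run to run.
- pad_c_top (a point): centre of the top of the round, black rubber-faced spring pad of mount_c: 60 mm across, 20 mm thick, top 72 mm above the bench, 35 mm from the plate's centre along its x. It goes straight down by up to 18 mm on a coil spring and comes back when let go
- tag_c_top (a point): centre of the top of the square orange marker tag of mount_c: 30 x 30 mm, 6 mm thick, on a stem above a grey sleeve, top 67 mm above the bench when up, 45 mm from the plate's centre along its -x (80 mm from the pad's centre). It slides straight down by 16 mm until it lies on the sleeve (top then at 51 mm), resists with about 2.5 N of friction, and stays where it is left
- pad_c (a joint): how far the pad of mount_c is pressed down, m: 0 at rest (to 0.2 mm), 0.018 at its stop. 10 mm down the three pads push back with roughly 2 N (softest), 4 N and 8 N (stiffest)
- tag_c (a joint): how far the tag of mount_c is pushed down, m: 0 up, 0.016 fully down
- blue_box_center (a point): centre of a closed blue slide box, 92 x 132 x 35 mm, loose, beyond the mounts; bystander
- orange_box_center (a point): centre of a closed brick-orange slide box, 92 x 132 x 35 mm, loose, beyond the mounts; bystander
- oil_center (a point): centre (35 mm up) of a small upright amber bottle of immersion oil, 32 mm across, 70 mm tall, loose, at the robot's left of the mounts; bystander
Not all that is in view belongs to the job. What is shaped like the mount_b but brown or pink is not meant. Of the things that look like the part that bears oil_center, take the one that is nearest to the robot's base at the start.

How it is judged (in metres and radians):
On the way, in this order (a step that is already met when the one before it is completed fails the run):
1. the pad of the robot's left-hand (+y) mount is pressed at least 3 mm (((value of joint pad_a above 0.003 m and world y of mount_a above 0.11 m) or (value of joint pad_b above 0.003 m and world y of mount_b above 0.11 m) or (value of joint pad_c above 0.003 m and world y of mount_c above 0.11 m))), for 0.1 s.
2. then the pad of the middle mount is pressed at least 3 mm (((value of joint pad_a above 0.003 m and world y of mount_a between -0.11 and 0.11 m) or (value of joint pad_b above 0.003 m and world y of mount_b between -0.11 and 0.11 m) or (value of joint pad_c above 0.003 m and world y of mount_c between -0.11 and 0.11 m))), for 0.1 s.
3. then the pad of the right-hand (-y) mount is pressed at least 3 mm (((value of joint pad_a above 0.003 m and world y of mount_a below -0.11 m) or (value of joint pad_b above 0.003 m and world y of mount_b below -0.11 m) or (value of joint pad_c above 0.003 m and world y of mount_c below -0.11 m))), for 0.1 s.
4. then the tag of the softest mount is pushed down (((value of joint tag_a above 0.0125 m and value of joint pad_a between 0.0001 and 0.002 m and value of joint each of tag_b, tag_c below 0.003 m) or (value of joint tag_b above 0.0125 m and value of joint pad_b between 0.0001 and 0.002 m and value of joint each of tag_a, tag_c below 0.003 m) or (value of joint tag_c above 0.0125 m and value of joint pad_c between 0.0001 and 0.002 m and value of joint each of tag_a, tag_b below 0.003 m))), for 0.2 s.
At the end, for the whole second after the job is handed in: Softest mount's tag down at least 12.5 mm, other tags less than 3 mm, pads let go (under 2 mm), mounts flat; mounts, boxes and bottle upright within 20 mm of their places. (The rule tells the softest pad by its settling 0.15 mm, others 0.05 mm: too little to see.) (((value of joint tag_a above 0.0125 m and value of joint pad_a between 0.0001 and 0.002 m and value of joint each of tag_b, tag_c below 0.003 m) or (value of joint tag_b above 0.0125 m and value of joint pad_b between 0.0001 and 0.002 m and value of joint each of tag_a, tag_c below 0.003 m) or (value of joint tag_c above 0.0125 m and value of joint pad_c between 0.0001 and 0.002 m and value of joint each of tag_a, tag_b below 0.003 m)) and value of joint each of pad_a, pad_b, pad_c below 0.002 m and distance of each of mount_a, mount_b, mount_c, blue_box_center, orange_box_center, oil_center from where it was at the start of the episode below 0.02 m and angle between each of mount_a, mount_b, mount_c's own z axis and vertical below 0.1 rad and linear speed of each of mount_a, mount_b, mount_c below 0.02 m/s and angle between each of blue_box_center, orange_box_center, oil_center's own z axis and vertical below 0.2 rad); the robot touches nothing.
It fails at once if more than one tag is pushed down more than 4 mm (value of joint each of tag_a, tag_b above 0.004 m or value of joint each of tag_b, tag_c above 0.004 m or value of joint each of tag_a, tag_c above 0.004 m).
It fails at once if a mount is lifted by more than 8 mm, tipped by more than 0.15 rad or shifted by more than 20 mm (height (world z) of any of mount_a, mount_b, mount_c above 0.008 m or angle between any of mount_a, mount_b, mount_c's own z axis and vertical above 0.15 rad or distance of any of mount_a, mount_b, mount_c from where it was at the start of the episode above 0.02 m).
It fails at once if a slide box or the bottle is moved or lifted by more than 20 mm (distance of any of blue_box_center, orange_box_center, oil_center from where it was at the start of the episode above 0.02 m).
It also fails if it takes over 51 s, if anything falls off the work surface, if the arm or the gripper's body presses on something with over 40 N, if the wrist force passes 120 N, or if a joint passes its speed limit or range.

## Working session

There is one attempt and no reset: what is moved stays moved. The work goes in short steps, Python scripts to look and compute and a tool call to move; the robot and the scene stay as the last step left them, time stands still between calls to the robot, and variables do not carry over. Pictures are saved under pics/ and viewed, at most 10 in all, crops included, and the job is handed in when it is done.

Besides the shell and the picture viewer there is one more tool, called after ">>>" by a JSON object that holds its "op" and its "data". jog_arm: Moves the arm, as the interface text tells. Its arguments: {"type":"object","properties":{"rows":{"type":"array"},"grip":{"type":"number"},"force":{"type":"number"}},"required":["rows"]}

```bash
mkdir -p pics
python3 - <<'E'
from bench import r
import cv2,numpy as np
s=r.sense();print(s['time'],s['tool_pos'],s['tcp_rot'],s['ft_force'])
for n in("top","side"):
    p,d=r.snapshot(n);cv2.imwrite(f"pics/{n}0.png",p);np.save(f"pics/{n}d.npy",d)
    c=r.camera_params(n);print(n,c)
E
```

```text
0.0 [132.94632593 584.50182012 230.24214304] [-1.79891633e+02 -9.89147078e-03  1.67178169e+02] [ 0.24872282 -0.5460638   0.07647471]
top {'fx': 502.8131412183094, 'fy': 502.8131412183094, 'cx': 319.3506964450697, 'cy': 200.85912666967013, 'pose': array([[ 1.01325520e-03, -9.96756082e-01,  8.04753760e-02,
         4.76059214e+02],
       [-9.99996993e-01, -8.30229744e-04,  2.30773211e-03,
         6.46947050e+01],
       [-2.23343296e-03, -8.04774723e-02, -9.96753926e-01,
         1.25618190e+03],
       [ 0.00000000e+00,  0.00000000e+00,  0.00000000e+00,
         1.00000000e+00]])}
side {'fx': 517.9786999617827, 'fy': 517.9786999617827, 'cx': 325.06337886233547, 'cy': 195.81270602863182, 'pose': array([[-9.86973703e-01, -1.35491497e-01,  8.67465458e-02,
         4.66591993e+02],
       [-1.59939901e-01,  7.68088858e-01, -6.20047364e-01,
         7.80636728e+02],
       [ 1.73820904e-02, -6.25844677e-01, -7.79754002e-01,
         9.62072546e+02],
       [ 0.00000000e+00,  0.00000000e+00,  0.00000000e+00,
         1.00000000e+00]])}
```

View pics/top0.png

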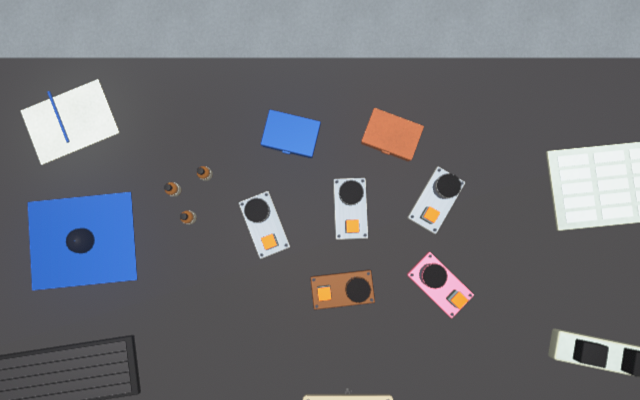

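```bash
cat > h.py <<'E'
import cv2,numpy as np
from bench import r
def ray(c,u,v,z):
    P=c['pose'];d=P[:3,:3]@np.array([(u-c['cx'])/c['fx'],(v-c['cy'])/c['fy'],1]);o=P[:3,3]
    return o+d*(z-o[2])/d[2]
def heights(c,d):
    v,u=np.mgrid[:d.shape[0],:d.shape[1]]
    p=np.stack([(u-c['cx'])/c['fx']*d,(v-c['cy'])/c['fy']*d,d],-1)
    return p@c['pose'][:3,:3].T+c['pose'][:3,3]
E
python3 - <<'E'
from h import *
p=cv2.imread("pics/top0.png");d=np.load("pics/topd.npy");c=r.camera_params("top");W=heights(c,d)
hsv=cv2.cvtColor(p,cv2.COLOR_BGR2HSV)
H=W[...,2]*(d>0)
org=cv2.inRange(hsv,(8,170,200),(25,255,255))
n,l,st,ce=cv2.connectedComponentsWithStats(org)
print("tags");T=[]
for i in range(1,n):
    if st[i,4]>60: print(ce[i].round(1),st[i,4],ray(c,*ce[i],67).round(1),"h",np.median(H[l==i]).round(1)); 
blk=((hsv[...,2]<70)&(H>60)&(H<85)).astype(np.uint8)
n,l,st,ce=cv2.connectedComponentsWithStats(blk)
print("pads")
for i in range(1,n):
    if st[i,4]>200: print(ce[i].round(1),st[i,2:],ray(c,*ce[i],72).round(1),"h",np.median(H[l==i]).round(1))
al=cv2.morphologyEx(((hsv[...,2]>130)&(hsv[...,1]<50)).astype(np.uint8),cv2.MORPH_OPEN,np.ones((2,2)))
for q in cv2.findContours(al,cv2.RETR_EXTERNAL,cv2.CHAIN_APPROX_NONE)[0]:
    if 600<cv2.contourArea(cv2.convexHull(q))<3500:
        b=cv2.boxPoints(cv2.minAreaRect(q));w=np.array([ray(c,*k,20) for k in b])
        print("plate",b.mean(0).round(),w.mean(0).round(1),np.linalg.norm(w[1]-w[0]).round(),np.linalg.norm(w[2]-w[1]).round())
print("base-dist bottles",[ray(c,*k,70).round() for k in((172,188),(205,172),(188,216))])
cr=cv2.resize(p[110:330,150:490],None,fx=2.35,fy=2.35,interpolation=cv2.INTER_CUBIC);cv2.imwrite("pics/crop.png",cr)
E
```

```text
tags
[431.1 214.3] 123 [ 540.5 -197.1   67. ] h 67.3
[352.3 226. ] 114 [512.5 -10.4  67. ] h 67.0
[268.4 241.7] 117 [475.4 187.4  67. ] h 66.9
[324.  293.8] 147 [354.   56.3  67. ] h 66.8
[458.8 300.2] 137 [ 339.7 -258.4   67. ] h 66.8
pads
[448.4 185. ] [ 24  23 413] [ 609.5 -238.    72. ] h 71.8
[350.8 192.1] [ 23  23 397] [592.5  -6.9  72. ] h 72.0
[256.  209.9] [ 23  23 404] [550.1 216.9  72. ] h 72.2
[434.3 275.8] [ 23  23 406] [ 396.5 -201.    72. ] h 72.2
[357.8 289.8] [ 23  24 431] [363.9 -22.3  72. ] h 72.5
[591.7 353.3] [ 32  27 607] [ 219.9 -560.4   72. ] h 79.5
plate [596. 354.] [ 208.3 -598.2   20. ] 72.0 198.0
plate [265. 225.] [515.5 202.   20. ] 81.0 151.0
plate [351. 209.] [555.8 -11.2  20. ] 80.0 151.0
plate [437. 201.] [ 577.  -222.8   20. ] 151.0 81.0
base-dist bottles [array([602., 417.,  70.]), array([640., 340.,  70.]), array([536., 378.,  70.])]
```

View pics/crop.png

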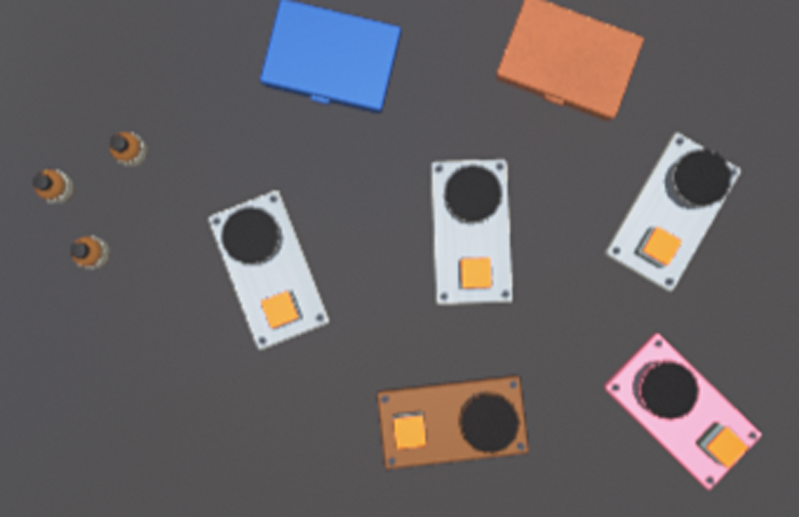

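Aluminium mounts (meant): px (265,225) left, (351,209) middle, (437,201) right. The brown (343,290) and pink (440,285) ones are decoys, and all the bottles are left alone. The crop confirms this. Pad–tag distances come out at 80 mm and heights at 72/67, as they should.

>>> {"op": "jog_arm", "data": {"rows": [[[-12,-7,2],[0,0,0]],[[-35,-19,8],[0,0,0]],[[-65,-35,15],[0,0,0]],[[-100,-54,25],[0,0,0]],[[-140,-76,35],[0,0,0]],[[-180,-98,45],[0,0,0]],[[-220,-120,55],[0,0,0]],[[-260,-142,65],[0,0,0]],[[-300,-164,75],[0,0,0]],[[-335,-183,80],[0,0,0]]], "grip": 0, "force": 20}}

```text
time: 1.1
tool_pos: [420.1, 329.2, 150.0]
tcp_rot: [-179.9, -0.0, 167.1]
ft_force: [-0.4, 0.5, -0.1]
finger_gap: 0.1
grip_force: 0.0
```

>>> {"op": "jog_arm", "data": {"rows": [[[-40,-22,10],[0,0,0]],[[-75,-42,20],[0,0,0]],[[-105,-58,28],[0,0,0]],[[-130,-72,34],[0,0,0]],[[-146,-80,38],[0,0,0]],[[-153,-83,40],[0,0,0]],[[-153,-83,40],[0,0,0]],[[-153,-83,40],[0,0,0]]]}}

```text
time: 1.9
tool_pos: [549.3, 218.1, 111.4]
tcp_rot: [180.0, -0.0, 167.2]
ft_force: [-0.0, 0.9, 0.9]
finger_gap: 0.0
grip_force: 0.0
```

Run:
```python
from h import *
s=r.sense();print(s['time'],s['tool_pos'],s['tcp_rot'],s['ft_force'],s['finger_gap'])
p,d=r.snapshot("wrist");cv2.imwrite("pics/w1.png",p)
c=r.camera_params("wrist");print(c['tool_from_camera'],c['fx'])
# expected pixel of left pad / tag and TCP
from scipy.spatial.transform import Rotation as R
M=np.eye(4);M[:3,:3]=R.from_euler('xyz',s['tcp_rot'],degrees=True).as_matrix();M[:3,3]=s['tool_pos']
cp=M@c['tool_from_camera']
for q in((550.1,216.9,72),(475.4,187.4,67)):
    k=np.linalg.inv(cp)@np.r_[q,1];print(c['fx']*k[0]/k[2]+c['cx'],c['fy']*k[1]/k[2]+c['cy'])
```

```text
1.9 [549.3264618  218.11094077 111.43369457] [ 1.79987852e+02 -2.19109387e-02  1.67213210e+02] [-0.0383475   0.92785866  0.93224904] 0.016854966037487863
[[ 7.92152853e-04 -9.53579979e-01 -3.01138832e-01  7.65148990e+01]
 [ 9.99999568e-01  9.01561227e-04 -2.24342452e-04  1.14222963e+00]
 [ 4.85423566e-04 -3.01138525e-01  9.53580281e-01 -1.41237329e+02]
 [ 0.00000000e+00  0.00000000e+00  0.00000000e+00  1.00000000e+00]] 277.98272653103214
313.6908596856942 226.00619034218198
243.73659012426216 128.5398651812808
```

View pics/w1.png

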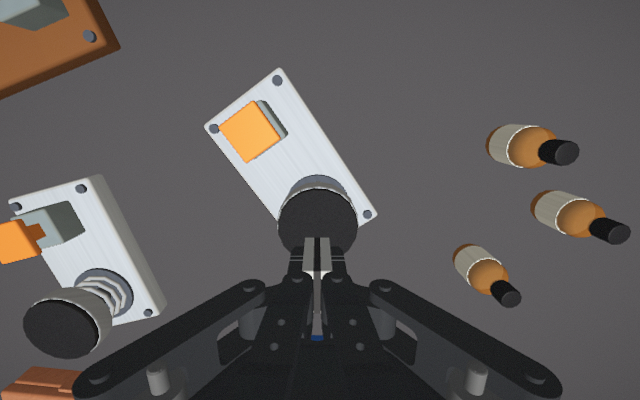

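The wrist view shows the left silver mount with its pad at (317,222), right under the shut fingers, and its tag at (251,131). Both are within a few mm of prediction. The bottles are clear on the right, so I'm pressing.

>>> {"op": "jog_arm", "data": {"rows": [[[0,0,10],[0,0,0]],[[0,0,22],[0,0,0]],[[0,0,30],[0,0,0]],[[0,0,35],[0,0,0]],[[0,0,40],[0,0,0]],[[0,0,45],[0,0,0]],[[0,0,50],[0,0,0]],[[0,0,54],[0,0,0]],[[0,0,54],[0,0,0]],[[0,0,54],[0,0,0]]]}}

```text
time: 2.95
tool_pos: [550.0, 217.4, 57.7]
tcp_rot: [180.0, -0.0, 167.2]
ft_force: [-4.0, -0.5, 6.1]
finger_gap: -0.1
grip_force: 3.1
```

>>> {"op": "jog_arm", "data": {"rows": [[[0,0,0],[0,0,0]],[[0,0,0],[0,0,0]]]}}

```text
time: 3.15
tool_pos: [550.0, 217.4, 57.8]
tcp_rot: [180.0, 0.0, 167.2]
ft_force: [-3.3, -0.8, 6.0]
finger_gap: -0.1
grip_force: 3.1
```

>>> {"op": "jog_arm", "data": {"rows": [[[0,0,0],[0,0,0]],[[0,0,0],[0,0,0]]]}}

```text
time: 3.35
tool_pos: [550.0, 217.4, 57.8]
tcp_rot: [180.0, -0.0, 167.2]
ft_force: [-4.4, -1.0, 5.9]
finger_gap: -0.3
grip_force: 3.1
```

>>> {"op": "jog_arm", "data": {"rows": [[[0,0,-8],[0,0,0]],[[0,0,-20],[0,0,0]],[[0,0,-36],[0,0,0]],[[0,0,-50],[0,0,0]],[[0,0,-54],[0,0,0]],[[0,0,-54],[0,0,0]],[[0,0,-54],[0,0,0]]]}}

```text
time: 4.05
tool_pos: [549.7, 217.3, 111.0]
tcp_rot: [-180.0, -0.0, 167.2]
ft_force: [-0.3, 0.8, 1.0]
finger_gap: -0.1
grip_force: 0.0
```

Left: about 5.3 N at 14 mm (3.7 N per 10 mm), so it's the medium one. Next is the middle mount.

>>> {"op": "jog_arm", "data": {"rows": [[[-8,-20,0],[0,0,0]],[[-24,-55,0],[0,0,0]],[[-41,-95,0],[0,0,0]],[[-58,-133,0],[0,0,0]],[[-74,-168,0],[0,0,0]],[[-86,-196,0],[0,0,0]],[[-91,-209,0],[0,0,0]],[[-91,-209,0],[0,0,0]],[[-91,-209,0],[0,0,0]]]}}

```text
time: 4.95
tool_pos: [591.8, -5.8, 110.6]
tcp_rot: [180.0, -0.1, 167.2]
ft_force: [-0.0, -0.1, 0.5]
finger_gap: 0.1
grip_force: 0.0
```

>>> {"op": "jog_arm", "data": {"rows": [[[0,0,10],[0,0,0]],[[0,0,22],[0,0,0]],[[0,0,30],[0,0,0]],[[0,0,35],[0,0,0]],[[0,0,40],[0,0,0]],[[0,0,44],[0,0,0]],[[0,0,48],[0,0,0]],[[0,0,51],[0,0,0]],[[0,0,51],[0,0,0]],[[0,0,51],[0,0,0]]]}}

```text
time: 5.95
tool_pos: [592.4, -6.6, 60.5]
tcp_rot: [180.0, 0.0, 167.2]
ft_force: [-1.5, 0.5, 2.3]
finger_gap: -0.2
grip_force: 1.1
```

>>> {"op": "jog_arm", "data": {"rows": [[[0,0,0],[0,0,0]],[[0,0,0],[0,0,0]]]}}

```text
time: 6.15
tool_pos: [592.4, -6.6, 60.5]
tcp_rot: [180.0, 0.0, 167.2]
ft_force: [-1.2, 1.0, 1.9]
finger_gap: 0.6
grip_force: 1.1
```

>>> {"op": "jog_arm", "data": {"rows": [[[0,0,-8],[0,0,0]],[[0,0,-20],[0,0,0]],[[0,0,-36],[0,0,0]],[[0,0,-47],[0,0,0]],[[0,0,-51],[0,0,0]],[[0,0,-51],[0,0,0]],[[0,0,-51],[0,0,0]]]}}

```text
time: 6.85
tool_pos: [592.0, -6.6, 111.0]
tcp_rot: [-180.0, -0.0, 167.2]
ft_force: [0.6, -0.3, -0.3]
finger_gap: -0.1
grip_force: 0.0
```

Middle: about 2 N at 11.5 mm, so it's soft. Next is the right mount.

>>> {"op": "jog_arm", "data": {"rows": [[[-6,-20,0],[0,0,0]],[[-17,-56,0],[0,0,0]],[[-30,-98,0],[0,0,0]],[[-43,-140,0],[0,0,0]],[[-55,-178,0],[0,0,0]],[[-64,-208,0],[0,0,0]],[[-68,-222,0],[0,0,0]],[[-68,-222,0],[0,0,0]],[[-68,-222,0],[0,0,0]]]}}

```text
time: 7.75
tool_pos: [609.0, -237.0, 110.5]
tcp_rot: [179.9, -0.1, 167.2]
ft_force: [-0.1, -0.1, 0.2]
finger_gap: -0.4
grip_force: 0.0
```

>>> {"op": "jog_arm", "data": {"rows": [[[0,0,10],[0,0,0]],[[0,0,22],[0,0,0]],[[0,0,30],[0,0,0]],[[0,0,35],[0,0,0]],[[0,0,40],[0,0,0]],[[0,0,44],[0,0,0]],[[0,0,48],[0,0,0]],[[0,0,51],[0,0,0]],[[0,0,51],[0,0,0]],[[0,0,51],[0,0,0]]]}}

```text
time: 8.75
tool_pos: [609.4, -238.0, 61.4]
tcp_rot: [180.0, 0.0, 167.2]
ft_force: [-5.6, 3.2, 7.6]
finger_gap: 0.2
grip_force: 4.4
```

>>> {"op": "jog_arm", "data": {"rows": [[[0,0,0],[0,0,0]],[[0,0,0],[0,0,0]]]}}

```text
time: 8.95
tool_pos: [609.4, -238.0, 61.4]
tcp_rot: [180.0, 0.0, 167.2]
ft_force: [-4.4, 4.0, 9.1]
finger_gap: -0.2
grip_force: 4.3
```

>>> {"op": "jog_arm", "data": {"rows": [[[0,0,-8],[0,0,0]],[[0,0,-20],[0,0,0]],[[0,0,-36],[0,0,0]],[[0,0,-47],[0,0,0]],[[0,0,-51],[0,0,0]],[[0,0,-51],[0,0,0]],[[0,0,-51],[0,0,0]]]}}

```text
time: 9.65
tool_pos: [609.0, -238.1, 110.8]
tcp_rot: [180.0, -0.0, 167.2]
ft_force: [0.4, -0.5, -0.1]
finger_gap: -0.1
grip_force: 0.0
```

Right: about 8.5 N at 10.6 mm, so it's stiff. The middle mount is the softest. I'll go above its tag and check once from close by.

>>> {"op": "jog_arm", "data": {"rows": [[[12,17,0],[0,0,0]],[[35,49,0],[0,0,0]],[[62,87,0],[0,0,0]],[[91,126,0],[0,0,0]],[[117,162,0],[0,0,0]],[[137,190,0],[0,0,0]],[[144,200,0],[0,0,0]],[[144,200,0],[0,0,0]],[[144,200,0],[0,0,0]]]}}

```text
time: 10.55
tool_pos: [513.6, -11.9, 111.2]
tcp_rot: [-180.0, 0.0, 167.2]
ft_force: [0.6, -0.1, -0.2]
finger_gap: -0.2
grip_force: 0.0
```

Run:
```python
from h import *
s=r.sense();print(s['tool_pos'])
p,d=r.snapshot("wrist");cv2.imwrite("pics/w2.png",p)
```

```text
[513.63458075 -11.86199506 111.18328589]
```

View pics/w2.png

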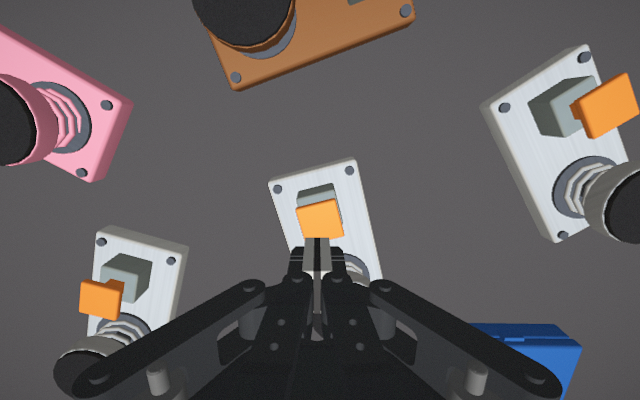

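The wrist view shows the middle silver mount's tag at (320,220), right under the fingertips. All the tags are still up. Pushing down.

>>> {"op": "jog_arm", "data": {"rows": [[[0,0,12],[0,0,0]],[[0,0,26],[0,0,0]],[[0,0,36],[0,0,0]],[[0,0,42],[0,0,0]],[[0,0,46],[0,0,0]],[[0,0,50],[0,0,0]],[[0,0,54],[0,0,0]],[[0,0,58],[0,0,0]],[[0,0,60],[0,0,0]],[[0,0,60],[0,0,0]]]}}

```text
time: 11.6
tool_pos: [513.5, -11.1, 51.2]
tcp_rot: [180.0, 0.0, 167.2]
ft_force: [-1.1, -0.4, 0.3]
finger_gap: -0.3
grip_force: 0.0
```

>>> {"op": "jog_arm", "data": {"rows": [[[0,0,0.5],[0,0,0]],[[0,0,1],[0,0,0]],[[0,0,1],[0,0,0]]]}}

```text
time: 11.9
tool_pos: [513.5, -11.1, 51.0]
tcp_rot: [180.0, 0.0, 167.2]
ft_force: [-2.9, -0.4, 6.5]
finger_gap: 0.1
grip_force: 3.4
```

>>> {"op": "jog_arm", "data": {"rows": [[[0,0,-8],[0,0,0]],[[0,0,-22],[0,0,0]],[[0,0,-42],[0,0,0]],[[0,0,-70],[0,0,0]],[[0,0,-105],[0,0,0]],[[0,0,-140],[0,0,0]],[[0,0,-160],[0,0,0]],[[0,0,-160],[0,0,0]],[[0,0,-160],[0,0,0]]]}}

```text
time: 12.8
tool_pos: [513.7, -11.2, 211.2]
tcp_rot: [180.0, 0.1, 167.2]
ft_force: [0.1, -0.1, -0.4]
finger_gap: 0.1
grip_force: 0.0
```

Run:
```python
from h import *
p,d=r.snapshot("wrist");cv2.imwrite("pics/w3.png",p)
p,d=r.snapshot("top");cv2.imwrite("pics/top1.png",p)
c=r.camera_params("top");W=heights(c,d)
hsv=cv2.cvtColor(p,cv2.COLOR_BGR2HSV);org=cv2.inRange(hsv,(8,170,200),(25,255,255))
n,l,st,ce=cv2.connectedComponentsWithStats(org)
for i in range(1,n):
    if st[i,4]>30: h=np.median(W[l==i][:,2]);print(ce[i].round(1),st[i,4],ray(c,*ce[i],h).round(1))
```

```text
[434.8 214.9] 40 [ 539.  -205.9   67. ]
[268.5 241.7] 115 [475.4 187.3  67.4]
[458.8 300.1] 139 [ 340.  -258.2   67.4]
```

View pics/w3.png

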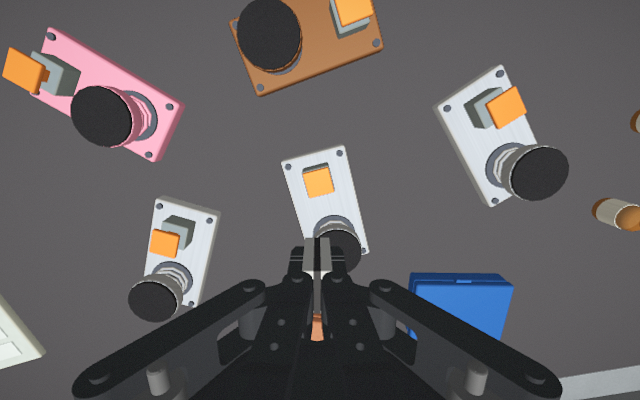

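The middle tag (318,182) now lies on its sleeve. The left tag (506,107) and right tag (165,243) are still up, and the mounts haven't moved. Force rose at z = 51, which is the stop. Handing in.

```bash
python3 -c "
from bench import r
print(r.hand_in())"
```

```text
the job is handed in; nothing more can be done
None
```

I pressed the pads left to right (medium, soft, stiff), pushed the middle (softest) mount's tag fully down with the other two still up, and handed the job in at about 13 s; no verdict came back.

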